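# Nest the kidney dishes in the travel holder and latch the hold-down

## Robot

A 7-joint arm with a two-finger parallel gripper is mounted at the origin on a cart in front of the work surface, level with it; the furniture and walls round the work are solid. World frame = base frame: x ahead of the robot, y to its left, z up, the work surface at z = 0. Lengths are in m, angles in rad, forces in N, time in s.
With the tool pointing down it reaches from about 0.4 to 0.85 m from the base axis. Payload 10.4 kg.
Tool frame: the origin (TCP) lies midway between the tips of the shut fingers; the grasp point (between the pads) lies 19 mm behind it; y points along the fingers, x is the direction in which the jaws open and shut, and the axes are right-handed (so a half turn about y gives the same grasp; the last joint's range is limited). The gripper opens to 87 mm and grips with 3 to 60 N. Pads are 19 mm wide; open, the fingers measure 117 mm over their backs; the gripper's body (75 mm by 190 mm) begins 51 mm behind the grasp point.
Start: joints at [-1.209, 0.332, -0.065, 1.46, 0.022, 1.35, -0.088], TCP at [0.235, 0.579, 0.187] pointing down, gripper open.
Joint ranges: [-2.6, 2.6], [-0.5, 2.12], [-1.47, 1.34], [0.16, 2.42], [-1.27, 4.41], [0.06, 2.06], [-2.6, 2.6]. Speed limits (rad/s): [2.22, 2.22, 2.79, 2.79, 3.14, 3.14, 3.14].

## Interface

Orientations are given as a 3x3 rotation matrix whose columns are the frame's x, y, z axes.
In Python, from station import robot gives the robot as it stands. Calls block until the motion is done:
- robot.move_to(position, orientation): joint-space move of the TCP to a pose.
- robot.move_l(position, vel=0.15, rotation=None, force_limit=None): straight line of the TCP; rotation=None keeps the orientation; vel is the mean speed in m/s. With force_limit (N) it stops when the force on the tool has changed by that much, and returns True; else False.
- robot.move_joints(angles): joint-space move.
- robot.let_go() and robot.close_gripper(): open the fingers fully, or close them until they stop; the grip force is fixed at half the most.
- robot.wait(seconds).
- robot.ik(position, orientation): joint angles nearest the present ones, or None.
- robot.capture(name): name is "scene" or "top" or "wrist"; returns the picture (420x560x3 uint8, red, green, blue); there is no depth.
- robot.calibration(name): a dict with "fov_y" (degrees; the focal length in pixels is half the picture's height over the tangent of half this angle, whatever the lens; pixels are square), "cx", "cy" (the principal point, pixels), "pose" (4x4, takes a point from camera to world coordinates). Camera axes: x right, y down, z forward; pixel columns grow to the right and rows downward; lengths in m; the calibration is good to about 2 mm. A picture is of the moment at which its call begins: read the wrist's pose just before it. calibration takes no time and is no camera call; for the wrist camera it gives the pose at the moment of the call.
A pose or a line that the arm cannot do raises robot.Unreachable and nothing moves.
- robot.sign_off(): hands the job in, once; it reports no verdict.
Readings, each from a call of its own:
- robot.get_time_s(): time.
- robot.get_joints(): joint angles.
- robot.get_qvel(): joint speeds.
- robot.get_joint_torque(): joint torques, N m.
- robot.get_tcp_pos(): TCP position.
- robot.get_eef_rot(): TCP orientation.
- robot.get_force(): force on the tool from outside, world axes, zero at the start.
- robot.get_torque(): the same for the moment, N m.
- robot.get_opening(): finger opening in m.
Only numpy, scipy, OpenCV 4.12 (cv2) and the standard library are available. Lean on these libraries where they do the work, as an engineer would, in place of code of your own. Each camera call takes 0.05 s, during which the arm holds its last target.

## Task

Make the kidney dishes ready for the drive: nest the two loose dishes one after the other into the dish that stands in the travel holder, each turned so that its kidney outline matches the one below and its rim sits flat on the rim below. Then swing the hold-down bar over the stack and press it down until the spring catch clicks over its end. Leave the small bottle behind the holder, the timer and the marker where they are.

Things in the scene. Friction and masses are not known exactly. Their poses are not given: they have to be found in the camera images.
- dish_a_center (a point): Loose steel kidney dish, upright, 154 long (y) x 77 wide (x) x 36 high, 120 g. Point mid-waist, half-way up (18 over its underside). x: from the hollow (bay) to the bulging side; y: length; z: up. Its rim is an upright band 14 high, 4 to 18 above this point; at the waist it is 62 across (31 each way along x): grip it there. Ends at y = +-77; bay 14.5 deep.
- dish_b_center (a point): Second loose dish, exactly like dish_a, same point and axes; either goes in first. Nested, rim lies on rim: this point is then 14 straight above that of the dish below, axes parallel (wrong way round it does not go in). Walls 2 thick slope in 14 degrees from the rim to a foot 38 wide, so a nested dish has about 1.5 of play all round.
- dish_base_center (a point): Third equal dish, standing loose in the holder between five low rubber studs (about 1 of play), where it stays; same point and axes, bay towards the robot. The first nested dish's point comes to lie 14 above this one, the second's 28 above.
- holder_seat (a point): Fixed white holder plate 98 (x) x 219 (y) x 8. Point on its top under the base dish's waist, 18 below dish_base_center. y: from the hinge end to the catch end; x: to the dish's bulging side. Hinge cheeks at y = -91 rise 75 above this point. At the other end stands the catch: a sprung steel leaf with a roll of 10 diameter, axis at y = +97.5, 75 above.
- hold_down_hinge (a point): Point on the hold-down bar's hinge axis: x = 0, y = -91, 68 above holder_seat; the axis runs along the holder's x. Same axes as holder_seat.
- hold_down_end (a point): Free end of the hold-down bar, a flat steel bar 30 wide and 4 thick (low 4 mm flanges along its edges) with an end roll of 6 diameter; point at the middle of the roll, 184 from the hinge axis. y: along the bar from the hinge outward; z: out of the face that is on top when it is shut.
- hold_down (a joint): Bar angle, rad: 0 = shut, level over the stack; 1.57 = upright; starts leaning outward at 1.8 to 2.1 (stop at 2.2). Stiff hinge: stays where left, under 2 N at the end swings it. In the end's last 13 mm it pushes the catch aside (about 5 N) and is caught. Shut, its top is 70 above holder_seat, its underside 2 above the top dish; a dish not nested blocks it.
- reagent_3: Bystander: small capped plastic bottle 44 x 44 x 85, standing behind the holder. Origin at the middle of its underside.
- timer: Bystander: small white bench timer 66 x 62 x 18, lying in front of the holder. Origin at the middle of its underside.
- marker_1: Bystander: dark marker pen 134 long, 14 thick, lying at the left near the front edge. Origin at the middle of its underside.

How it is judged:
By the outcome, as a careful person would: the job done as asked, in the order asked, and still so for the second after the job is handed in, with the robot touching nothing.
It also fails if it takes over 72 s, if anything falls off the work surface, if the arm or the gripper's body presses on something with over 40 N, if the wrist force passes 120 N, or if a joint passes its speed limit or range.

## Working session

There is one attempt and no reset: what is moved stays moved. The work goes in short steps, each a Python script; the robot and the scene stay as the last script left them, time stands still between calls to the robot, and variables do not carry over. Pictures are saved under pics/ and viewed, and the job is handed in when it is done.

```bash
ls; mkdir -p pics
python3 - <<'E'
from station import robot
import cv2,numpy as np
for n in ["scene","top","wrist"]:
    c=robot.calibration(n); print(n,c["fov_y"],c["cx"],c["cy"]); print(np.round(c["pose"],3))
    cv2.imwrite(f"pics/{n}0.png",robot.capture(n)[:,:,::-1])
print(robot.get_time_s(),robot.get_tcp_pos(),robot.get_eef_rot())
E
```

```text
pics
scene 50.542025686797274 273.29346784163255 212.73999389802873
[[ 0.859 -0.361  0.363  0.043]
 [-0.512 -0.631  0.583 -0.542]
 [ 0.018 -0.686 -0.727  1.035]
 [ 0.     0.     0.     1.   ]]
top 47.91633264285194 283.72815149497615 207.04685057706627
[[-0.006 -0.996  0.085  0.416]
 [-1.     0.004 -0.023  0.205]
 [ 0.023 -0.085 -0.996  1.087]
 [ 0.     0.     0.     1.   ]]
wrist 64.7147995504789 278.16970732029966 208.22690772141752
[[ 0.376  0.89   0.257  0.165]
 [ 0.927 -0.36  -0.106  0.607]
 [-0.002  0.278 -0.961  0.384]
 [ 0.     0.     0.     1.   ]]
0.15 [0.23452717 0.57897695 0.18687579] [[ 3.75414987e-01 -3.16222832e-04 -9.26856778e-01]
 [ 9.26856253e-01 -9.89925707e-04  3.75415112e-01]
 [-1.03623418e-03 -9.99999460e-01 -7.85398375e-05]]
```

View pics/scene0.png

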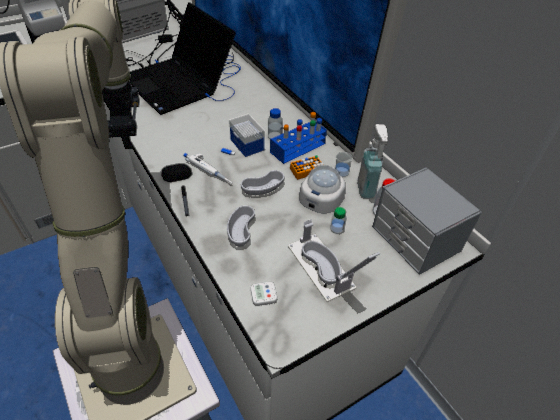

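View pics/top0.png

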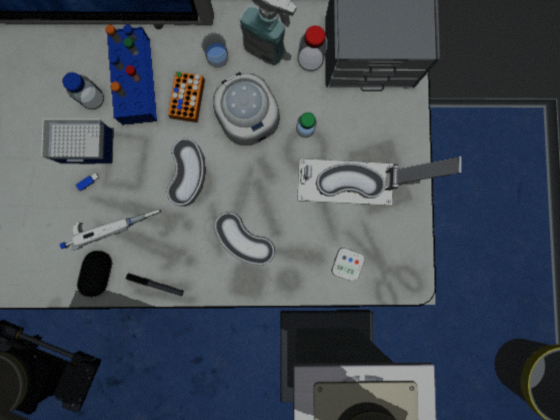

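View pics/wrist0.png

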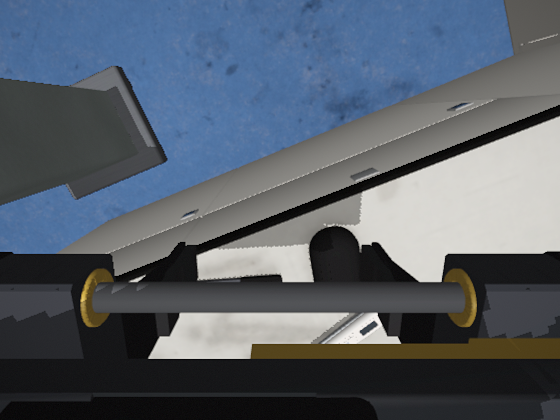

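```bash
cat > H.py <<'E'
import numpy as np,cv2
def K(c):
    f=210/np.tan(np.radians(c["fov_y"]/2)); return np.array([[f,0,c["cx"]],[0,f,c["cy"]],[0,0,1.]])
def ray(c,uv,z):
    uv=np.atleast_2d(np.array(uv,float)); P=np.array(c["pose"])
    d=(P[:3,:3]@np.linalg.inv(K(c))@np.c_[uv,np.ones(len(uv))].T).T
    o=P[:3,3]; return o+d*((z-o[2])/d[:,2])[:,None]
def proj(c,X):
    X=np.atleast_2d(X);P=np.array(c["pose"]); q=(K(c)@(P[:3,:3].T@(X-P[:3,3]).T)).T
    return q[:,:2]/q[:,2:]
E
python3 - <<'E'
from station import robot
import cv2,numpy as np
from H import *
im=cv2.imread("pics/top0.png")
cv2.imwrite("pics/topc1.png",cv2.resize(im[120:280,150:310],None,fx=3.7,fy=3.7,interpolation=cv2.INTER_CUBIC))
cv2.imwrite("pics/topc2.png",cv2.resize(im[90:240,280:480],None,fx=4,fy=4,interpolation=cv2.INTER_CUBIC))
c=robot.calibration("top")
for p in [(187,172),(244,240),(350,181),(345,183)]: print(p,ray(c,p,0.036))
print(ray(c,[(307,130),(348,263),(155,284)],0))
E
```

```text
(187, 172) [[0.5846659  0.39600317 0.036     ]]
(244, 240) [[0.43224496 0.26847751 0.036     ]]
(350, 181) [[0.5635226  0.03046184 0.036     ]]
(345, 183) [[0.55901149 0.04183028 0.036     ]]
[[0.68941841 0.12357393 0.        ]
 [0.37894039 0.03242242 0.        ]
 [0.33447369 0.47166032 0.        ]]
```

View pics/topc1.png

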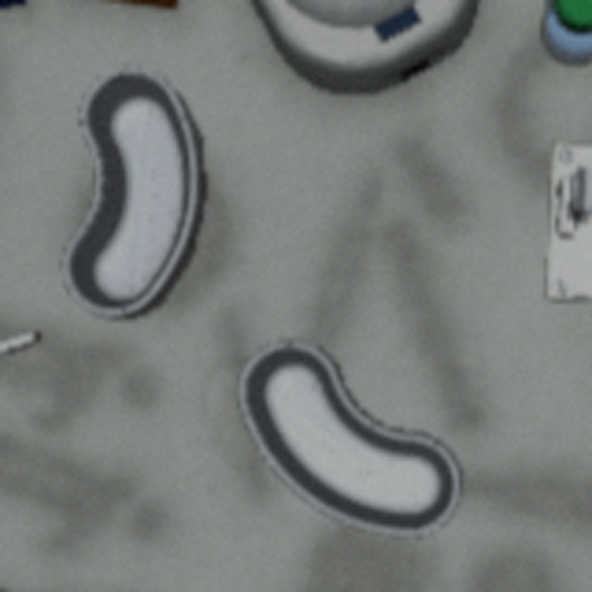

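View pics/topc2.png

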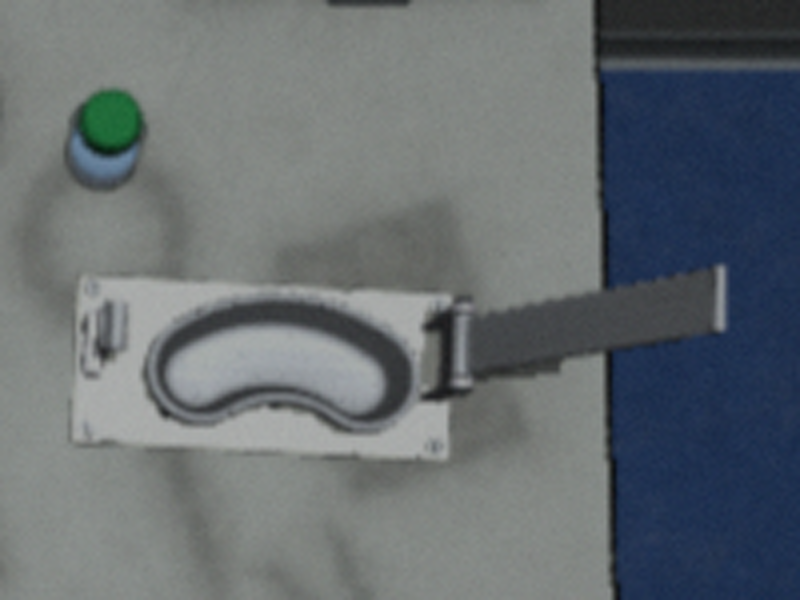

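```bash
cat >> H.py <<'E'
def Rz(deg):
    a=np.radians(deg); c,s=np.cos(a),np.sin(a)
    return np.array([[c,0,-s],[s,0,c],[0,-1,0]],float)
def snap(robot,name,fn):
    c=robot.calibration(name); c={k:(np.array(v).tolist() if k=="pose" else float(v)) for k,v in c.items() if k in("pose","fov_y","cx","cy")}
    im=robot.capture(name)[:,:,::-1].copy(); cv2.imwrite(f"pics/{fn}.png",im)
    import json; json.dump(c,open(f"pics/{fn}.json","w")); return im,c
def load(fn):
    import json; return cv2.imread(f"pics/{fn}.png"),json.load(open(f"pics/{fn}.json"))
E
python3 - <<'E'
from station import robot
from H import *
c=robot.calibration("top")
A=ray(c,(191.4,171.4),.036)[0]; B=ray(c,(239,240),.036)[0]; C=ray(c,(351,177.5),.044)[0]
print(A,B,C)
R=Rz(-3); p=C-0.075*R[:,2]; p[2]=0.30
for q,f in((A,-96),(B,143),(C,-3)):
  for d in(0,180):
    print(f+d,robot.ik([q[0],q[1],.03],Rz(f+d)))
t=robot.get_time_s(); robot.move_to(p,R); print(robot.get_time_s()-t, robot.get_joints())
snap(robot,"wrist","base")
R=Rz(-96); p=A-0.075*R[:,2]; p[2]=0.19
t=robot.get_time_s(); robot.move_to(p,R); print(robot.get_time_s()-t, robot.get_joints())
snap(robot,"wrist","A")
E
```

```text
[0.58600372 0.38621788 0.036     ] [0.43230248 0.27953512 0.036     ] [0.57028135 0.02940636 0.044     ]
-96 [-0.976972    0.65484524  0.48673879  1.42312337 -0.31858953  1.1420339
 -2.11881128]
84 [-0.70353656  0.61063847  0.080809    1.40473674 -0.0512411   1.12826054
  0.85075154]
143 [-6.65451024e-01  2.43675380e-01  2.97541641e-03  1.92687192e+00
 -8.69655934e-04  9.71046565e-01  1.83374819e+00]
323 [-0.94189954  0.24619971  0.31307708  1.94146492 -0.09128712  0.96740167
 -1.23155735]
-3 [-0.55745918  0.38481465  0.51364963  1.80527512 -0.21981828  1.00824696
 -0.00941309]
177 [ 0.79777807  0.72495597 -1.24545321  1.7345065   0.7286699   1.23331531
  2.45226857]
2.5417 [-0.57866013  0.1861623   0.68136093  1.45654437 -0.11696012  1.54043905
  0.04758869]
1.9832999999999998 [-1.12133522  0.40474544  0.53657585  1.42368463 -0.20663505  1.36902096
 -2.2551472 ]
```

View pics/base.png

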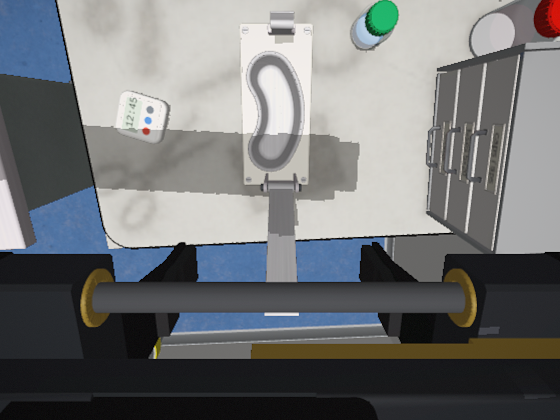

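View pics/A.png

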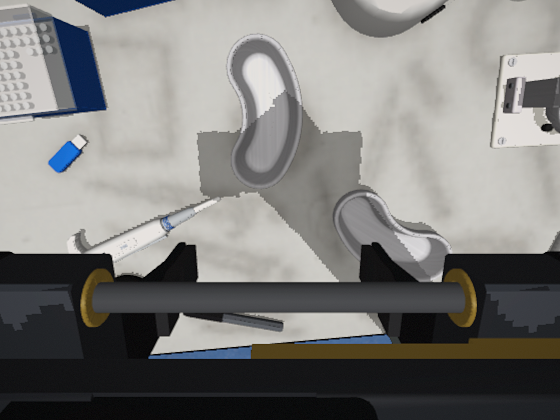

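Run:
```python
from H import *
a,_=load("A"); b,_=load("base")
A=cv2.resize(a[20:200,205:325],None,fx=3.3,fy=3.3,interpolation=cv2.INTER_CUBIC)
B=cv2.resize(b[10:190,220:340],None,fx=3.3,fy=3.3,interpolation=cv2.INTER_CUBIC)
cv2.imwrite("pics/AB.png",np.hstack([A,B]))
```

```text
(no output)
```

View pics/AB.png

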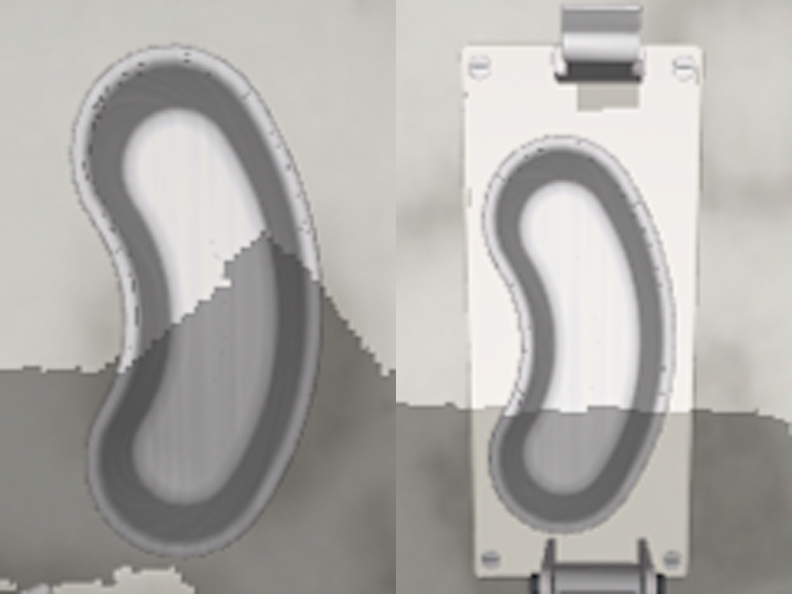

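```bash
cat >> H.py <<'E'
def ring(im,c,seed,zr,half=95,t=None):
    """outer boundary of dark inner wall -> world pts on rim plane; returns point, phi"""
    x0,y0=int(seed[0]-half),max(0,int(seed[1]-half))
    g=cv2.cvtColor(im,cv2.COLOR_BGR2GRAY)[y0:y0+2*half,x0:x0+2*half]
    S=4
    g=cv2.resize(g,None,fx=S,fy=S,interpolation=cv2.INTER_CUBIC)
    g=cv2.medianBlur(g,9)
    return g,x0,y0,S
def fit(cnt_world):
    p=cnt_world[:,:2]
    (cx,cy),(w,h),a=cv2.minAreaRect((p*1000).astype(np.float32))
    box=cv2.boxPoints(((cx,cy),(w,h),a)); e1=box[1]-box[0]; e2=box[2]-box[1]
    L,Sx=(e1,e2) if np.linalg.norm(e1)>np.linalg.norm(e2) else (e2,e1)
    l,s=np.linalg.norm(L),np.linalg.norm(Sx); xd=Sx/s
    m=cv2.moments((p*1000).astype(np.float32).reshape(-1,1,2)); cen=np.array([m["m10"],m["m01"]])/m["m00"]
    if (cen-[cx,cy])@xd<0: xd=-xd
    pt=np.array([cx,cy])+7.25*xd
    return pt/1000,np.degrees(np.arctan2(xd[1],xd[0])),l,s,cen/1000
E
python3 - <<'E'
from H import *
out=[]
for fn,seed,z in(("A",(265,110),.036),("base",(275,110),.044)):
    im,c=load(fn); g,x0,y0,S=ring(im,c,seed,z)
    m=cv2.adaptiveThreshold(g,255,cv2.ADAPTIVE_THRESH_GAUSSIAN_C,cv2.THRESH_BINARY_INV,121,12)
    out.append(cv2.resize(np.hstack([g,m])[:600],None,fx=.5,fy=.5))
    cv2.imwrite(f"pics/m{fn}.png",out[-1])
cv2.imwrite("pics/m.png",np.vstack([o[:300] for o in out]))
E
```

```text
(no output)
```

View pics/m.png

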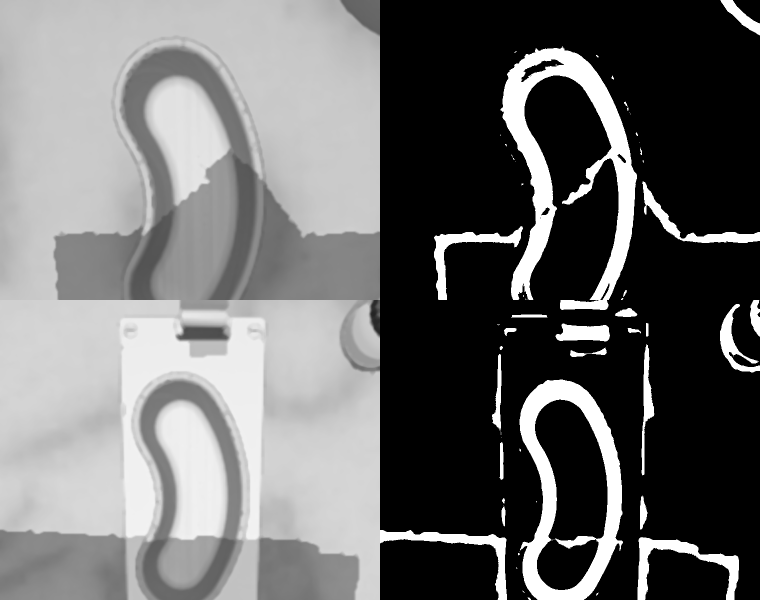

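```bash
cat >> H.py <<'E'
def dish(im,c,seed,z,draw=None,bs=121):
    g,x0,y0,S=ring(im,c,seed,z)
    m=cv2.adaptiveThreshold(g,255,cv2.ADAPTIVE_THRESH_GAUSSIAN_C,cv2.THRESH_BINARY_INV,bs,12)
    m=cv2.morphologyEx(m,cv2.MORPH_CLOSE,cv2.getStructuringElement(cv2.MORPH_ELLIPSE,(25,25)))
    cs,_=cv2.findContours(m,cv2.RETR_EXTERNAL,cv2.CHAIN_APPROX_NONE)
    m2=np.zeros_like(m); cv2.drawContours(m2,cs,-1,255,-1)
    m2=cv2.morphologyEx(m2,cv2.MORPH_OPEN,cv2.getStructuringElement(cv2.MORPH_ELLIPSE,(61,61)))
    cs,_=cv2.findContours(m2,cv2.RETR_EXTERNAL,cv2.CHAIN_APPROX_NONE)
    sp=((seed[0]-x0)*S,(seed[1]-y0)*S)
    k=max(cs,key=lambda q:cv2.pointPolygonTest(q,(float(sp[0]),float(sp[1])),True))
    uv=(k[:,0,:]+.5)/S-.5+[x0,y0]
    if draw:
        v=cv2.cvtColor(g,cv2.COLOR_GRAY2BGR); cv2.drawContours(v,[k],-1,(0,0,255),2); 
    w=ray(c,uv,z); r=fit(w)
    if draw:
        q=(proj(c,[[*r[0],z]])[0]-[x0,y0])*S; cv2.circle(v,(int(q[0]),int(q[1])),6,(255,0,0),-1); cv2.imwrite(f"pics/{draw}.png",cv2.resize(v,None,fx=.5,fy=.5,interpolation=cv2.INTER_AREA))
    return r
E
python3 - <<'E'
from H import *
for fn,seed,z in(("A",(265,110),.036),("base",(275,110),.044)):
    im,c=load(fn)
    print(fn,dish(im,c,seed,z,"f"+fn))
im=cv2.imread("pics/top0.png")
from station import robot
c=robot.calibration("top")
for s,z in(((191,171),.036),((239,241),.036),((351,177),.044)):
    try: print("top",dish(im,c,s,z,"ft%d"%s[0]))
    except Exception as e: print(e)
a=[cv2.imread(f"pics/{n}.png")[:290,:380] for n in("fA","fbase")]
b=[cv2.imread(f"pics/ft{n}.png")[40:330,:380] for n in(191,351)]
cv2.imwrite("pics/fAB.png",np.vstack([np.hstack(a),np.hstack(b)]))
E
```

```text
A (array([0.57576578, 0.42068341]), np.float32(57.533752), np.float32(169.84499), np.float32(94.17311), array([0.57366354, 0.41365262]))
base (array([0.55959277, 0.02919268]), np.float32(176.55237), np.float32(143.43423), np.float32(66.40204), array([0.56622233, 0.02807745]))
top (array([0.58355559, 0.40036672]), np.float32(84.24074), np.float32(147.90593), np.float32(77.999306), array([0.58269761, 0.39390756]))
top (array([0.43751574, 0.26739743]), np.float32(-41.652668), np.float32(142.84184), np.float32(69.22885), array([0.4331404 , 0.27201143]))
top (array([0.54619881, 0.01762416]), np.float32(162.34717), np.float32(181.66663), np.float32(88.29322), array([0.55279069, 0.01753759]))
```

View pics/fAB.png

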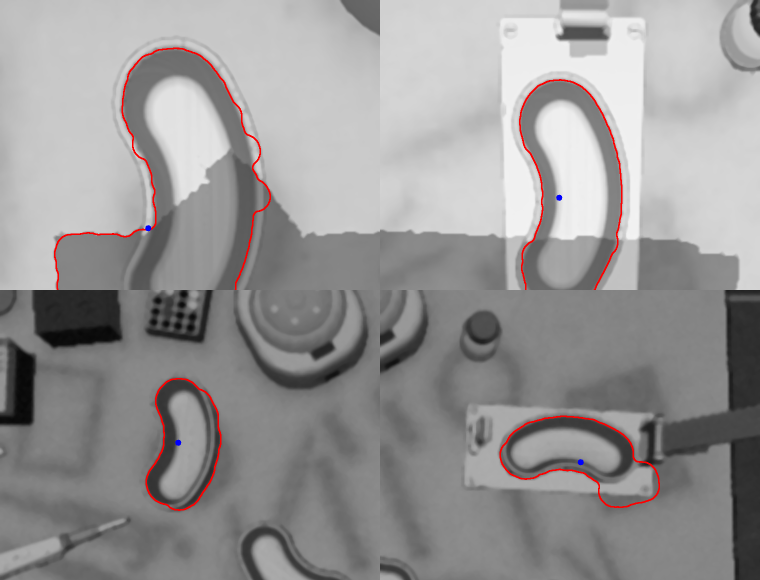

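```bash
python3 - <<'E'
s=open("H.py").read()
s=s.replace("""    if (cen-[cx,cy])@xd<0: xd=-xd
""","""    ci=(p*10000).astype(np.int32).reshape(-1,1,2); df=cv2.convexityDefects(ci,np.sort(cv2.convexHull(ci,returnPoints=False),axis=0)[::-1]); d=df[df[:,0,3].argmax(),0]
    bay=ci[d[2],0]/10.; 
    if (bay-[cx,cy])@xd>0: xd=-xd
""").replace("cv2.MORPH_CLOSE,cv2.getStructuringElement(cv2.MORPH_ELLIPSE,(25,25)))","cv2.MORPH_OPEN,cv2.getStructuringElement(cv2.MORPH_ELLIPSE,(op,op)))\n    m=cv2.morphologyEx(m,cv2.MORPH_CLOSE,cv2.getStructuringElement(cv2.MORPH_ELLIPSE,(25,25)))").replace("bs=121)","bs=121,op=19)").replace("return pt/1000,","return pt/1000,").replace("cen/1000","(d[3]/2560.,)")
open("H.py","w").write(s)
E
cat > t.py <<'E'
from H import *
for fn,seed,z in(("A",(265,110),.036),("base",(275,110),.044)):
    im,c=load(fn)
    for op in (19,25):
        print(fn,op,dish(im,c,seed,z,"f"+fn,op=op))
im=cv2.imread("pics/top0.png")
from station import robot
c=robot.calibration("top")
for s,z in(((191,171),.036),((239,241),.036),((351,177),.044)):
    print("top",dish(im,c,s,z,"ft%d"%s[0],bs=61,op=9))
a=[cv2.imread(f"pics/{n}.png")[:380,:380] for n in("fA","fbase")]
b=[cv2.imread(f"pics/ft{n}.png")[40:240,:380] for n in(191,351)]
cv2.imwrite("pics/fAB.png",np.vstack([np.hstack(a),np.hstack(b)]))
E
python3 t.py
```

```text
Traceback (most recent call last):
  File "t.py", line 5, in <module>
    print(fn,op,dish(im,c,seed,z,"f"+fn,op=op))
                ~~~~^^^^^^^^^^^^^^^^^^^^^^^^^^
  File "H.py", line 50, in dish
    k=max(cs,key=lambda q:cv2.pointPolygonTest(q,(float(sp[0]),float(sp[1])),True))
ValueError: max() iterable argument is empty
```

```bash
sed -i 's/bs=121,op=19)/bs=121,op=19,C=12)/; s/THRESH_BINARY_INV,bs,12)/THRESH_BINARY_INV,bs,C)/' H.py
cat > t.py <<'E'
from H import *
for fn,seed,z in(("A",(265,110),.036),("base",(275,110),.044)):
    im,c=load(fn)
    for op in (11,15):
      for bs in (121,181):
       for C in (6,12):
        try: print(fn,op,bs,C,dish(im,c,seed,z,f"f{fn}_{op}_{bs}_{C}",op=op,bs=bs,C=C))
        except ValueError as e: print(op,bs,C,"x")
im=cv2.imread("pics/top0.png")
from station import robot
c=robot.calibration("top")
for s,z in(((191,171),.036),((239,241),.036),((351,177),.044)):
  for C in(6,12):
    try:print("top",dish(im,c,s,z,"ft%d"%s[0],bs=61,op=5,C=C))
    except ValueError as e: print("x")
E
python3 t.py
```

```text
A 11 121 6 (array([0.56805553, 0.40856486]), np.float32(-122.40832), np.float32(170.32668), np.float32(93.95473), (np.float64(41.39921875),))
11 121 12 x
A 11 181 6 (array([0.56803002, 0.40836418]), np.float32(-122.41795), np.float32(170.50528), np.float32(94.776436), (np.float64(41.5875),))
A 11 181 12 (array([0.58647283, 0.38878322]), np.float32(-95.32326), np.float32(142.20265), np.float32(69.20686), (np.float64(14.723046875),))
A 15 121 6 (array([0.56927324, 0.40813791]), np.float32(-122.40831), np.float32(167.81293), np.float32(93.37007), (np.float64(41.39921875),))
15 121 12 x
A 15 181 6 (array([0.56907678, 0.40790999]), np.float32(-122.41795), np.float32(168.2509), np.float32(94.42078), (np.float64(41.5875),))
A 15 181 12 (array([0.58650829, 0.38916329]), np.float32(-95.32327), np.float32(142.20265), np.float32(68.44344), (np.float64(14.723046875),))
base 11 121 6 (array([0.57425947, 0.02819556]), np.float32(-3.231125), np.float32(143.78038), np.float32(66.54793), (np.float64(14.41953125),))
base 11 121 12 (array([0.57421964, 0.02841958]), np.float32(-3.0514858), np.float32(14
[... 1046 characters left out ...]
float64(14.786328125),))
top (array([0.58270083, 0.38603107]), np.float32(-95.94149), np.float32(145.3527), np.float32(76.18483), (np.float64(15.539453125),))
top (array([0.4274027 , 0.27627975]), np.float32(140.166), np.float32(142.96268), np.float32(70.57733), (np.float64(12.015234375),))
top (array([0.42552138, 0.27723101]), np.float32(140.78072), np.float32(141.67633), np.float32(65.752975), (np.float64(15.308203125),))
top (array([0.56907196, 0.01238888]), np.float32(-7.4363756), np.float32(187.26575), np.float32(114.141014), (np.float64(7.312109375),))
top (array([0.57108147, 0.01563983]), np.float32(11.372492), np.float32(188.94739), np.float32(80.974625), (np.float64(14.745703125),))
```

Run:
```python
import cv2,numpy as np
cv2.imwrite("pics/f2.png",np.hstack([cv2.imread("pics/fA_15_181_12.png"),cv2.imread("pics/fbase_15_181_12.png")]))
```

```text
(no output)
```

View pics/f2.png

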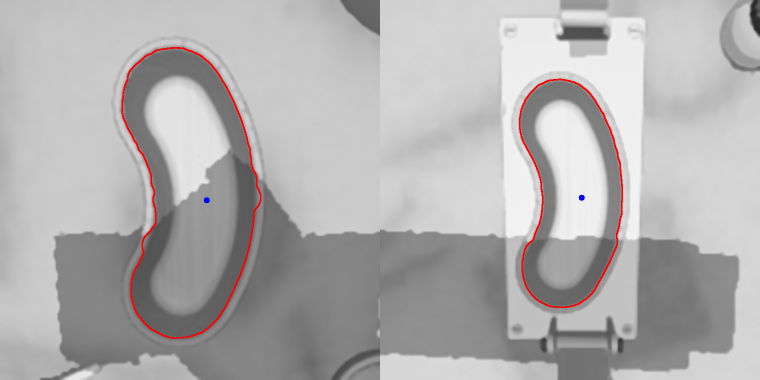

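```bash
cat > pick.py <<'E'
import sys
from station import robot
from H import *
x,y,phi=map(float,sys.argv[1:4]); nm=sys.argv[4]
R=Rz(phi)
t=robot.get_time_s()
robot.move_to([x,y,0.09],R)
print("stop",robot.move_l([x,y,0.023],vel=0.1,force_limit=8),robot.get_tcp_pos())
robot.close_gripper(); print("open",robot.get_opening(),robot.get_force())
robot.move_l([x,y,0.15],vel=0.15)
print("open",robot.get_opening(),robot.get_force(),robot.get_time_s(),robot.get_time_s()-t)
print(robot.get_tcp_pos())
snap(robot,"wrist",nm)
E
python3 pick.py 0.5865 0.3895 -95.3 Ah
```

```text
stop False [0.58695262 0.38971521 0.02371394]
open 0.00036716672063931443 [ 0.14502577 -0.2260173  -0.2920366 ]
open 0.0008491208368939087 [ 0.12016742  1.28365696 -0.34667584] 8.6833 3.9082999999999988
[0.58593781 0.38926793 0.1487459 ]
```

View pics/Ah.png

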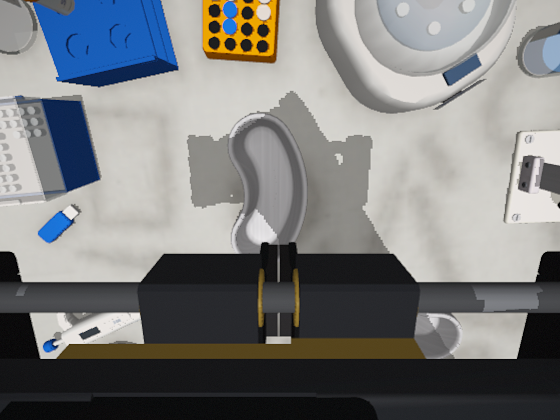

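Run:
```python
from H import *
im,c=load("Ah")
P=np.array([0.5859,0.3893,0.1487]); print(proj(c,[P]),proj(c,[P+[0,0,.019]]))
print(proj(c,[[.5865,.3895,.036]]))
R=Rz(-95.3)
for s in(77,-77): print(proj(c,[np.array([.5865,.3895,.036])+R[:,2]*s/1000]))
for bs in(121,181):
  for C in(6,9,12):
   try:print(dish(im,c,(270,180),.036,"fAh",bs=bs,op=11,C=C))
   except ValueError: print("x")
```

```text
[[276.45289066 238.87488478]] [[276.34413986 250.94425334]]
[[276.57679861 195.06935486]]
[[276.42644051 111.70387302]]
[[276.70808749 267.86197848]]
(array([0.60532796, 0.40964369]), np.float32(-95.68743), np.float32(116.19455), np.float32(107.09495), (np.float64(20.75),))
(array([0.60610555, 0.40968118]), np.float32(-95.73249), np.float32(112.930115), np.float32(106.85849), (np.float64(20.344140625),))
x
(array([0.60551218, 0.40960734]), np.float32(-95.73335), np.float32(117.573875), np.float32(107.156586), (np.float64(20.64609375),))
(array([0.61299366, 0.43005197]), np.float32(-94.790474), np.float32(67.25374), np.float32(65.6525), (np.float64(4.83828125),))
x
```

View pics/fAh.png

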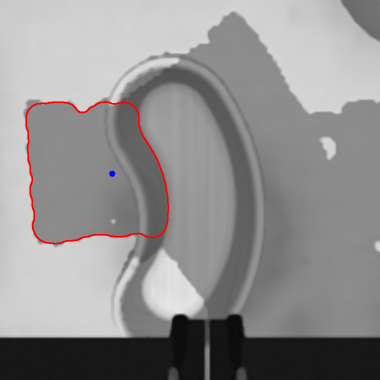

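```bash
cat > pick.py <<'E'
import sys
from station import robot
from H import *
x,y,phi=map(float,sys.argv[1:4]); nm=sys.argv[4]
R=Rz(phi)
t=robot.get_time_s()
robot.let_go()
if np.linalg.norm(robot.get_tcp_pos()[:2]-[x,y])>.03: robot.move_to([x,y,0.09],R)
print("stop",robot.move_l([x,y,0.0115],vel=0.12,force_limit=8,rotation=R),robot.get_tcp_pos())
robot.close_gripper(); o=robot.get_opening(); print("open",o,robot.get_force())
if .055<o<.068:
    robot.move_l([x,y,0.15],vel=0.15)
    print("open",robot.get_opening(),robot.get_force())
print(robot.get_tcp_pos(),robot.get_time_s(),robot.get_time_s()-t)
snap(robot,"wrist",nm)
E
python3 pick.py 0.5866 0.391 -95.3 Ah2
```

```text
stop False [0.58719217 0.39130517 0.01249439]
open 0.0003453544050461255 [-0.05333779 -0.37269315  0.44936529]
[0.58662205 0.39100156 0.01150084] 13.0833 4.35
```

View pics/Ah2.png

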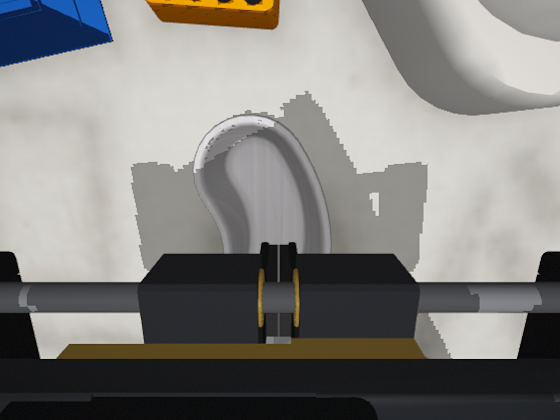

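Run:
```python
from station import robot
from H import *
im,c=snap(robot,"scene","s1"); im2,c2=snap(robot,"top","t1")
u=proj(c,[robot.get_tcp_pos()])[0]; print(u, proj(c2,[robot.get_tcp_pos()]))
x,y=map(int,u)
a=cv2.resize(im[y-60:y+60,x-70:x+70],None,fx=4,fy=4,interpolation=cv2.INTER_CUBIC)
cv2.imwrite("pics/s1c.png",a)
u=proj(c2,[robot.get_tcp_pos()])[0];x,y=map(int,u)
cv2.imwrite("pics/t1c.png",cv2.resize(im2[y-60:y+60,x-70:x+70],None,fx=4,fy=4,interpolation=cv2.INTER_CUBIC))
print(proj(load("Ah2")[1],[robot.get_tcp_pos(),robot.get_tcp_pos()+np.array([0,0,.019])]))
```

```text
[264.52390762 187.6218036 ] [[191.1248144 172.8664486]]
[[276.46903488 238.88890808]
 [276.32476076 250.92473619]]
```

View pics/s1c.png

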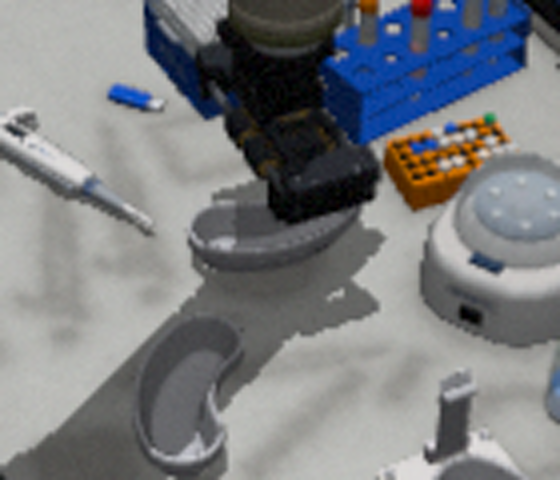

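View pics/t1c.png

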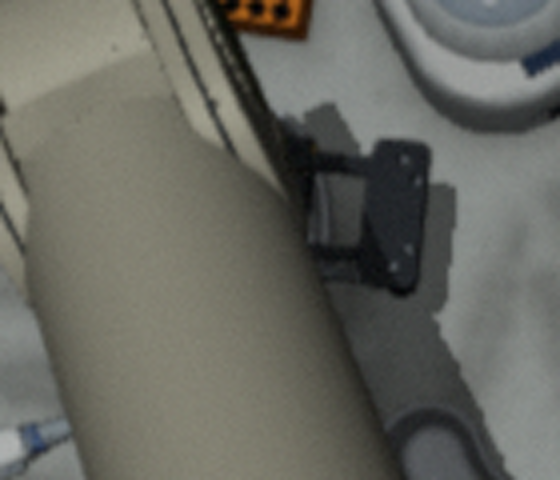

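Run:
```python
from station import robot
from H import *
T=robot.get_time_s
p=[0.5866,0.391,0.0]; R=Rz(-95.3)
p[2]=.07; print(robot.move_l(p,vel=.15,force_limit=10))
snap(robot,"wrist","q0")
t=T(); robot.let_go(); print("letgo",T()-t,robot.get_opening()); snap(robot,"wrist","q1")
p[2]=.0115; print(robot.move_l(p,vel=.12,force_limit=8),robot.get_opening(),robot.get_force()); snap(robot,"wrist","q2"); snap(robot,"scene","q2s")
print(T(),robot.get_tcp_pos())
a=[cv2.imread(f"pics/q{i}.png") for i in(1,2)]
cv2.imwrite("pics/q.png",np.vstack([x[100:400] for x in a]))
```

```text
False
letgo 1.5167000000000002 0.08697350538261905
False 0.08706243216184745 [ 0.46898358  0.24541111 -0.18058589]
16.125 [0.58735126 0.39137202 0.01273163]
```

View pics/q.png

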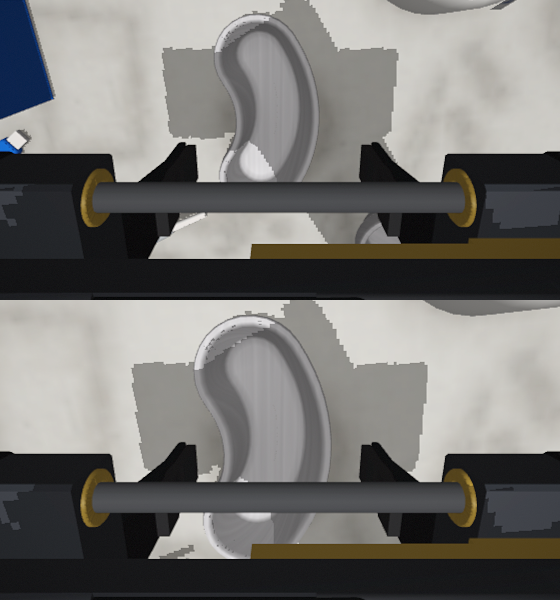

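Run:
```python
import cv2
im=cv2.imread("pics/q2s.png")
cv2.imwrite("pics/q2sc.png",cv2.resize(im[110:260,190:340],None,fx=4,fy=4,interpolation=cv2.INTER_CUBIC))
```

```text
(no output)
```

View pics/q2sc.png

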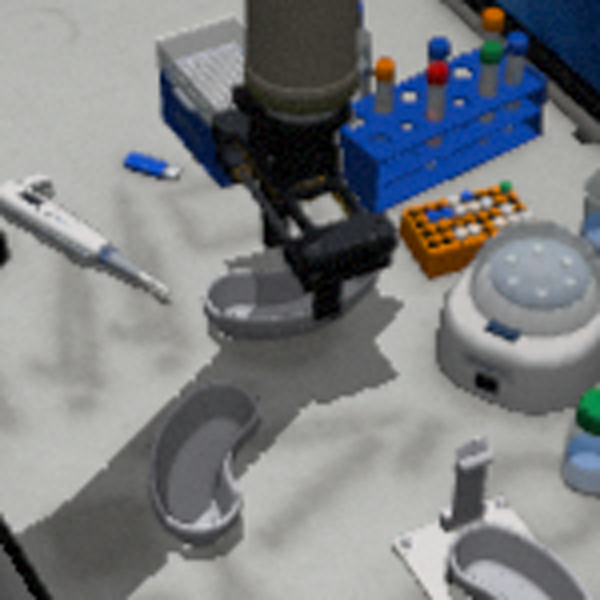

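Run:
```python
from H import *
_,c=load("q2s"); R=Rz(-95.3); p=np.array([.5872,.3913,.0])
for z in(.0115,.02,.03,.036,.045):
  for s in(.0435,.0585): q=p+R[:,0]*s; q[2]=z; print(z,s,(proj(c,[q])[0]-[190,110])*4)
```

```text
0.0115 0.0435 [320.76733559 343.33698198]
0.0115 0.0585 [328.60916531 355.09651681]
0.02 0.0435 [320.90689675 335.90521753]
0.02 0.0585 [328.78319737 347.66771309]
0.03 0.0435 [321.07261457 327.08058506]
0.03 0.0585 [328.98985889 338.84607482]
0.036 0.0435 [321.17284811 321.74305373]
0.036 0.0585 [329.11486344 333.51007974]
0.045 0.0435 [321.32434171 313.67587504]
0.045 0.0585 [329.30380531 325.44482982]
```

Run:
```python
from station import robot
from H import *
p=[0.5866,0.391,-0.006]
print(robot.move_l(p,vel=.06,force_limit=8),robot.get_tcp_pos(),robot.get_force(),robot.get_time_s())
im,c=snap(robot,"scene","q3s")
cv2.imwrite("pics/q3sc.png",cv2.resize(im[110:260,190:340],None,fx=4,fy=4,interpolation=cv2.INTER_CUBIC))
```

```text
False [ 0.58629811  0.39075581 -0.00656733] [ 0.08900509 -0.78889479  0.30803382] 16.5667
```

View pics/q3sc.png

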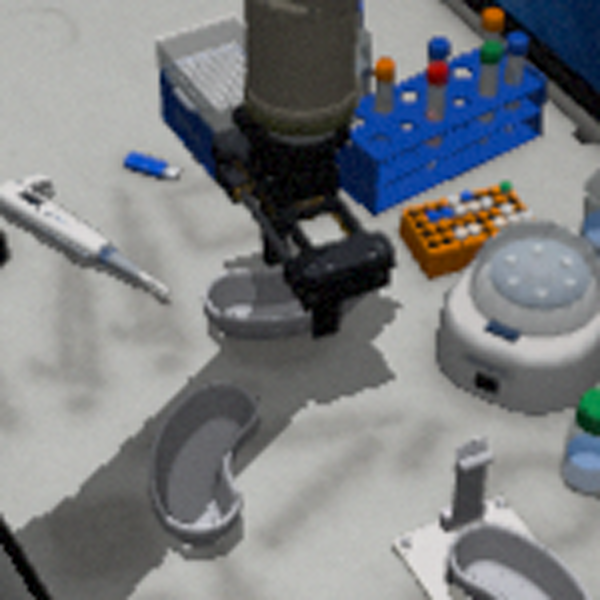

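Run:
```python
from station import robot
from H import *
t=robot.get_time_s(); robot.close_gripper(); print(robot.get_opening(),robot.get_force(),robot.get_tcp_pos(),robot.get_time_s()-t)
im,c=snap(robot,"scene","q4s"); snap(robot,"wrist","q4")
cv2.imwrite("pics/q4sc.png",cv2.resize(im[110:260,190:340],None,fx=4,fy=4,interpolation=cv2.INTER_CUBIC))
```

```text
0.06131893374533753 [-0.1312525  -0.45551189  1.2024891 ] [ 0.58667952  0.39120911 -0.0057815 ] 0.5749999999999993
```

View pics/q4sc.png

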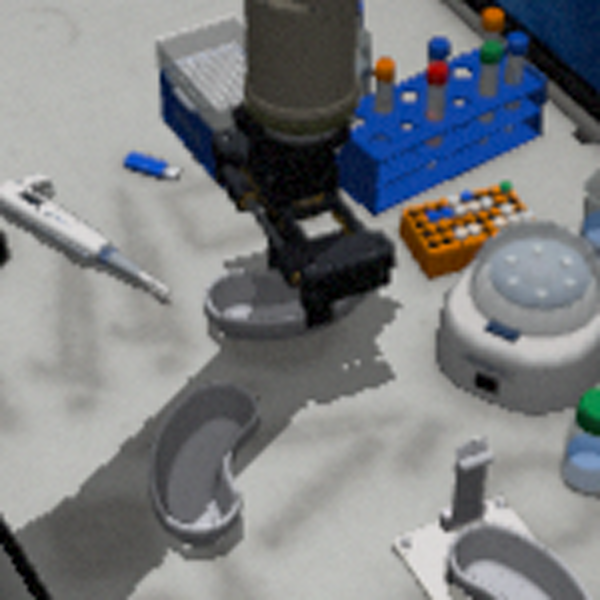

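View pics/q4.png

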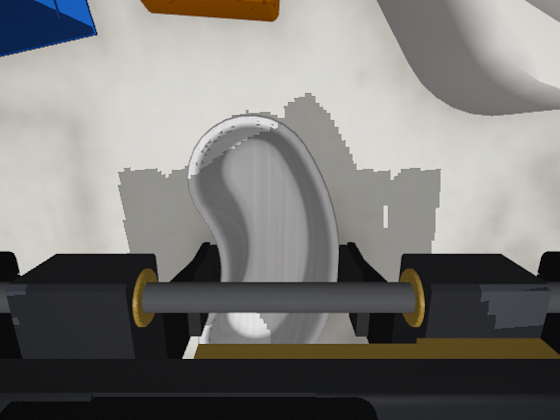

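Run:
```python
from station import robot
from H import *
robot.move_l([0.5866,0.391,.2],vel=.25)
print(robot.get_opening(),robot.get_force(),robot.get_time_s())
snap(robot,"wrist","h0")
R=Rz(-3.2)
robot.move_to([.5742,.0283,.2],R)
robot.move_l([.5742,.0283,.075],vel=.2)
robot.wait(.15)
print(robot.get_opening(),robot.get_tcp_pos(),robot.get_time_s())
im,c=snap(robot,"wrist","h1"); p=robot.get_tcp_pos()
for z,n in((.044,"base"),(p[2]+.042,"held")):
    q=np.array([p[0],p[1],0]); 
    if n=="base": q[:2]=[.5742,.0283]
    q=q+R[:,2]*.077; q[2]=z; print(n,proj(c,[q,q+R[:,0]*.05]))
cv2.imwrite("pics/h1c.png",cv2.resize(im[40:260,160:400],None,fx=3,fy=3,interpolation=cv2.INTER_CUBIC)[:600])
im,c=snap(robot,"scene","h1s")
cv2.imwrite("pics/h1sc.png",cv2.resize(im[190:340,250:400],None,fx=4,fy=4,interpolation=cv2.INTER_CUBIC))
```

```text
0.0618836443860432 [ 0.0648866  -0.12303527 -1.57636707] 18.2667
0.06155558054888137 [0.57522949 0.02843651 0.07646511] 21.025
base [[275.06951762 109.7467738 ]
 [350.37888007 109.71351255]]
held [[275.72197292 108.15752719]
 [387.18437157 108.10908   ]]
```

View pics/h1c.png

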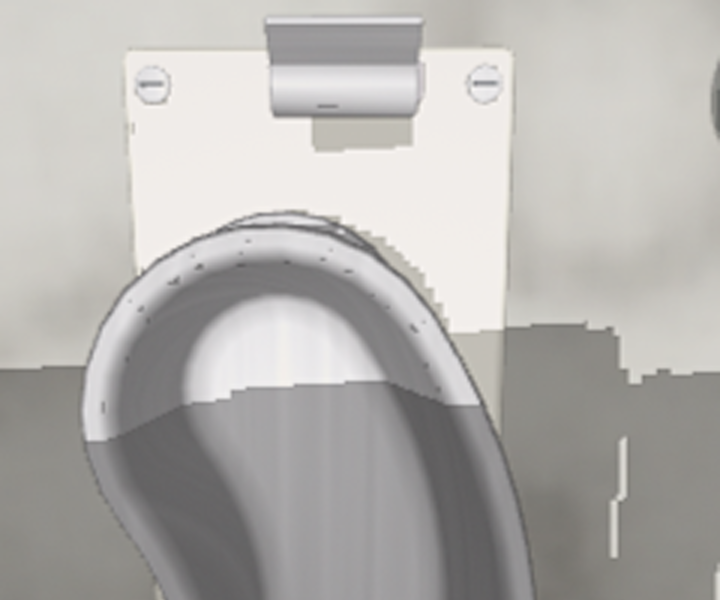

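View pics/h1sc.png

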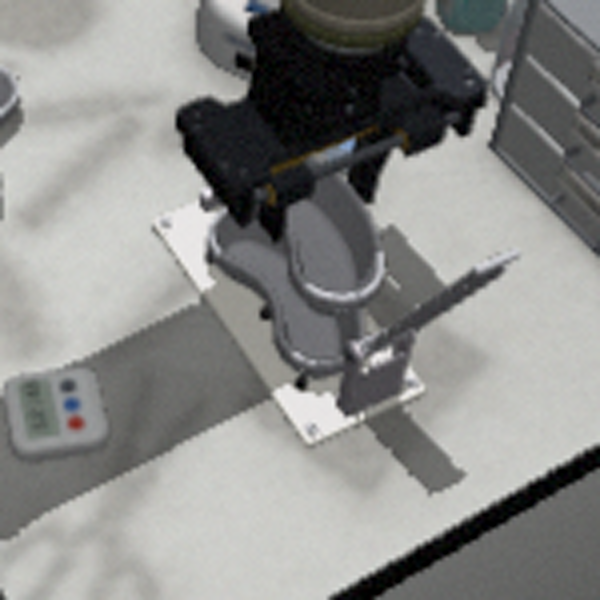

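Run:
```python
from H import *
_,c=load("h1s"); R=Rz(-3.2); p=np.array([.5752,.0284,0])
def pt(s,x,z): q=p+R[:,2]*s+R[:,0]*x; q[2]=z; return ((proj(c,[q])[0]-[250,190])*4).round(1)
print("held -y end rim top",pt(-.077,-.012,.118),"rim z-10",pt(-.077,-.012,.108),"+10",pt(-.077,-.012,.128))
print("base -y end",pt(-.077,-.012,.044), "base +y",pt(.077,-.012,.044))
print("held +y",pt(.077,-.012,.118))
im,_=load("h1s")
cv2.imwrite("pics/h1sd.png",cv2.resize(im[225:300,295:370],None,fx=8,fy=8,interpolation=cv2.INTER_CUBIC))
```

```text
held -y end rim top [363.5 293.7] rim z-10 [361.5 303.1] +10 [365.5 284.3]
base -y end [349.3 360.2] base +y [232.4 202.4]
held +y [240.5 134.1]
```

View pics/h1sd.png

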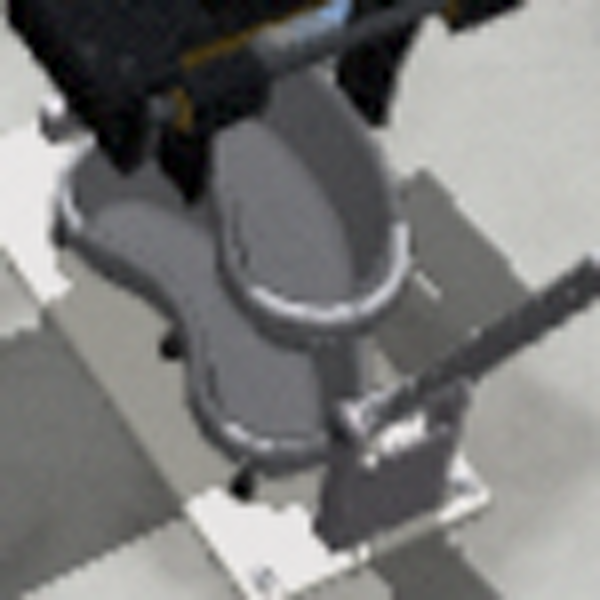

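View pics/h0.png

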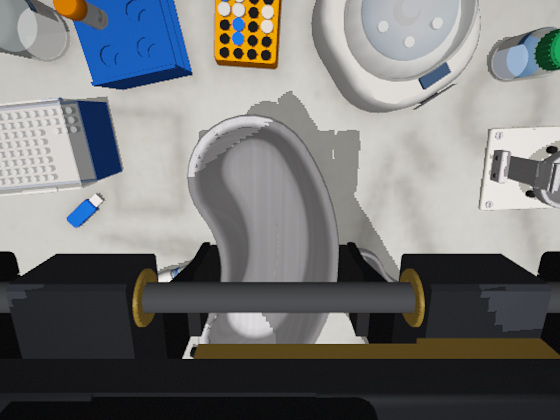

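Run:
```python
from station import robot
from H import *
x,y=.5736,.0308
robot.move_l([x,y,.055],vel=.1)
print(robot.move_l([x,y,.016],vel=.05,force_limit=6),robot.get_tcp_pos(),robot.get_force(),robot.get_torque(),robot.get_time_s())
im,c=snap(robot,"wrist","n0")
cv2.imwrite("pics/n0c.png",cv2.resize(im[40:260,160:400],None,fx=3,fy=3,interpolation=cv2.INTER_CUBIC)[:600])
im,c=snap(robot,"scene","n0s")
cv2.imwrite("pics/n0sc.png",cv2.resize(im[225:300,295:370],None,fx=8,fy=8,interpolation=cv2.INTER_CUBIC))
```

```text
True [0.57405716 0.03062474 0.0159759 ] [-0.38596485 -0.1058414   4.864519  ] [-0.05865318  0.21162958  0.00311788] 22.2583
```

View pics/n0c.png

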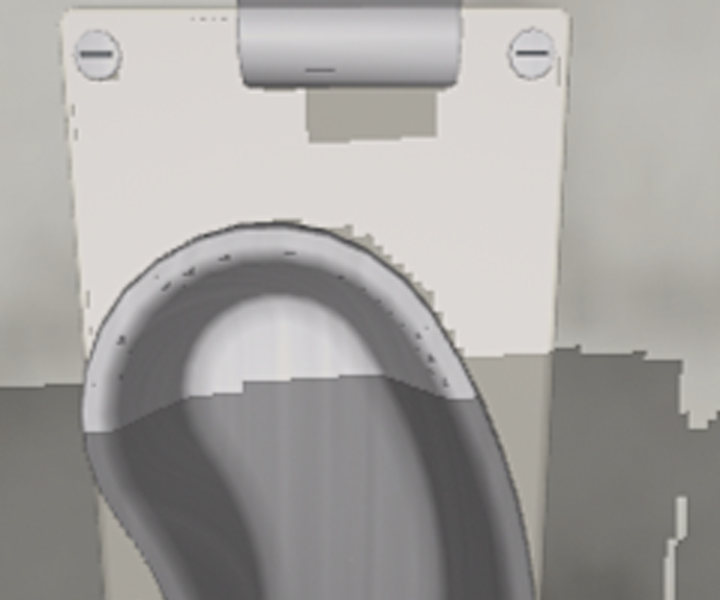

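View pics/n0sc.png

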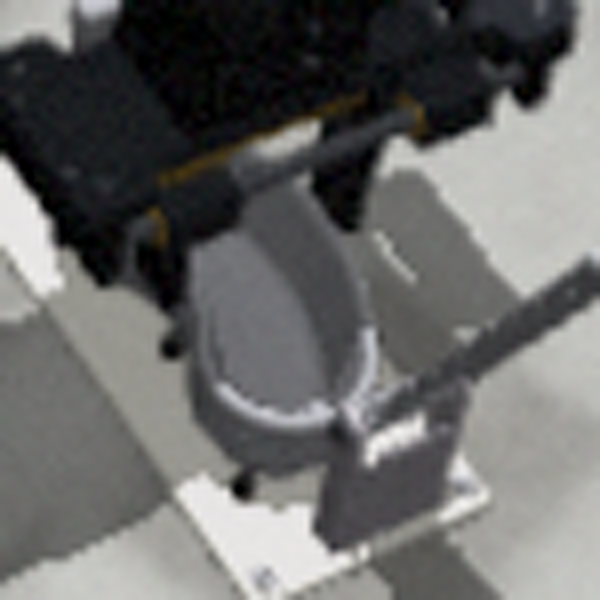

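Run:
```python
from station import robot
from H import *
robot.let_go()
robot.move_l([.5736,.0308,.2],vel=.25)
snap(robot,"wrist","n1")
R=Rz(140.5); p=np.array([.431,.280,0])-.075*R[:,2]; p[2]=.17
robot.move_to(p,R); robot.wait(.1)
snap(robot,"wrist","B"); print(robot.get_time_s(),robot.get_joints())
```

```text
25.8417 [-0.7327123   0.2539307   0.04918385  1.59789207 -0.01262473  1.29018006
  1.76880181]
```

View pics/n1.png

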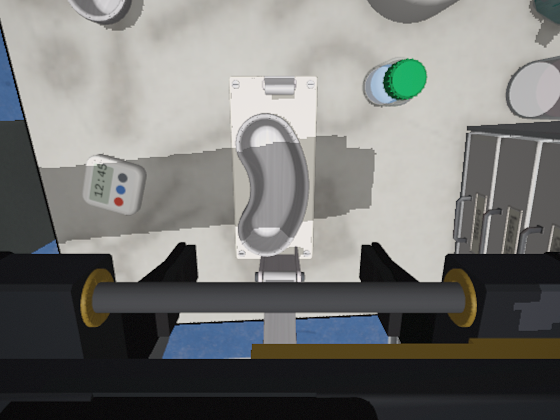

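View pics/B.png

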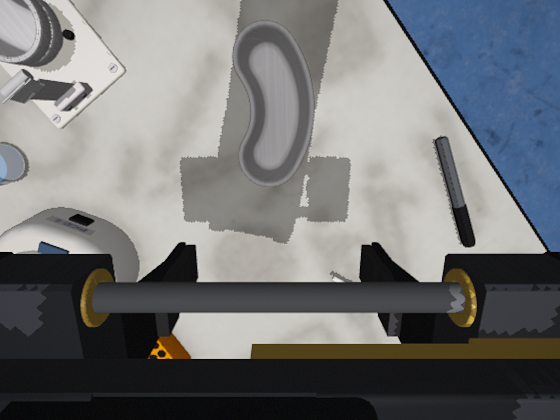

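Run:
```python
from H import *
im,c=load("B")
for bs in(121,181):
  for C in(6,9):
   for op in(5,11):
    try:print(bs,C,op,dish(im,c,(275,100),.036,f"fB{bs}{C}{op}",bs=bs,op=op,C=C))
    except ValueError: print("x")
im,c=load("n1")
for bs in(121,):
  for C in(6,9,12):
   for op in(5,11):
    try:print(bs,C,op,dish(im,c,(280,180),.058,"fn1",bs=bs,op=op,C=C))
    except ValueError: print("x")
cv2.imwrite("pics/f3.png",np.hstack([cv2.imread("pics/fB12195.png"),cv2.imread("pics/fn1.png")]))
```

```text
121 6 5 (array([0.42247171, 0.27950935]), np.float32(146.84703), np.float32(146.29173), np.float32(82.56775), (np.float64(18.43046875),))
121 6 11 (array([0.42324456, 0.27823177]), np.float32(142.64204), np.float32(142.85791), np.float32(73.15094), (np.float64(14.81953125),))
121 9 5 (array([0.42314841, 0.27684391]), np.float32(146.18509), np.float32(141.49464), np.float32(77.14055), (np.float64(17.94296875),))
121 9 11 (array([0.42359064, 0.27776669]), np.float32(142.64622), np.float32(141.73741), np.float32(71.87105), (np.float64(14.826953125),))
181 6 5 (array([0.424663 , 0.2777973]), np.float32(141.16847), np.float32(143.41238), np.float32(83.80122), (np.float64(18.289453125),))
181 6 11 (array([0.42176622, 0.27893   ]), np.float32(143.05305), np.float32(142.77766), np.float32(77.491554), (np.float64(15.19296875),))
181 9 5 (array([0.42178798, 0.27759384]), np.float32(146.6374), np.float32(141.88586), np.float32(81.21524), (np.float64(18.159375),))
181 9 11 (array([0.42315936, 0.27801704]), np.float32(142.8403), np.float32(142.12892), np.float32(73.31915), (np.float64(14.853515625),))
121 6 5 (array([0.58833413, 0.01581589]), np.float32(174.62491), np.float32(175.66202), np.float32(152.22429), (np.float64(32.571875),))
121 6 11 (array([0.55782787, 0.01616171]), np.float32(176.34285), np.float32(170.1913), np.float32(68.912674), (np.float64(28.098046875),))
121 9 5 (array([0.58900121, 0.0157881 ]), np.float32(174.684), np.float32(175.65488), np.float32(150.9314), (np.float64(33.001171875),))
121 9 11 (array([0.55804481, 0.01614934]), np.float32(176.39377), np.float32(170.17838), np.float32(68.32756), (np.float64(28.351171875),))
121 12 5 (array([0.55324999, 0.01904698]), np.float32(176.513), np.float32(175.3419), np.float32(77.899345), (np.float64(29.08046875),))
121 12 11 (array([0.55831372, 0.01602051]), np.float32(176.513), np.float32(169.91615), np.float32(67.422554), (np.float64(29.380078125),))
```

View pics/f3.png

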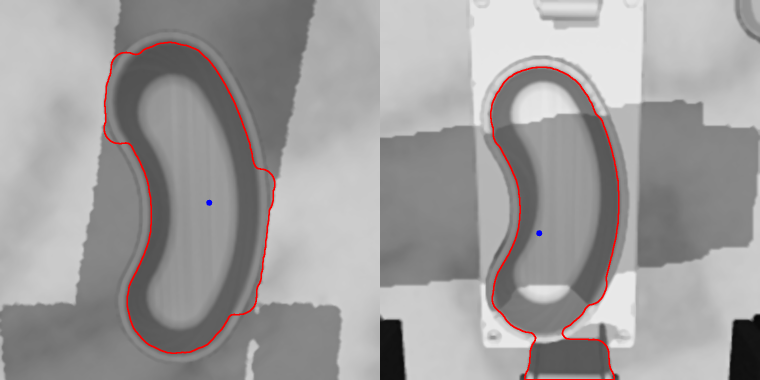

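Run:
```python
from H import *
im,c=load("B"); g,x0,y0,S=ring(im,c,(275,100),.036)
seed=((275-x0)*S,(100-y0)*S)
for T in(95,100,105,110,115,120):
    m=((g<T)*255).astype(np.uint8)
    m=cv2.morphologyEx(m,cv2.MORPH_CLOSE,np.ones((9,9),np.uint8))
    cs,_=cv2.findContours(m,cv2.RETR_EXTERNAL,cv2.CHAIN_APPROX_NONE)
    k=max(cs,key=lambda q:cv2.pointPolygonTest(q,(float(seed[0]),float(seed[1])),True))
    mm=np.zeros_like(m);cv2.drawContours(mm,[k],-1,255,-1);mm=cv2.morphologyEx(mm,cv2.MORPH_OPEN,cv2.getStructuringElement(2,(41,41)))
    cs,_=cv2.findContours(mm,cv2.RETR_EXTERNAL,cv2.CHAIN_APPROX_NONE)
    if not cs: print(T,"x");continue
    k=max(cs,key=cv2.contourArea)
    r=fit(ray(c,(k[:,0]+.5)/S-.5+[x0,y0],.036)); print(T,r)
    v=cv2.cvtColor(g,cv2.COLOR_GRAY2BGR); cv2.drawContours(v,[k],-1,(0,0,255),2)
    if T==105: cv2.imwrite("pics/f4.png",v[:600])
```

```text
95 (array([0.40642828, 0.230524  ]), np.float32(53.62556), np.float32(54.122482), np.float32(31.00222), (np.float64(18.630859375),))
100 (array([0.42590531, 0.27580194]), np.float32(142.08492), np.float32(141.9534), np.float32(65.00952), (np.float64(14.4),))
105 (array([0.42589914, 0.27596688]), np.float32(142.06386), np.float32(142.63731), np.float32(65.714264), (np.float64(14.391796875),))
110 (array([0.42593623, 0.27592293]), np.float32(142.10762), np.float32(143.38486), np.float32(66.34086), (np.float64(14.484765625),))
115 (array([0.42597623, 0.27593976]), np.float32(142.05829), np.float32(143.87762), np.float32(66.835884), (np.float64(14.406640625),))
120 (array([0.4259612 , 0.27598311]), np.float32(142.10794), np.float32(144.3542), np.float32(67.26457), (np.float64(14.44921875),))
```

View pics/f4.png

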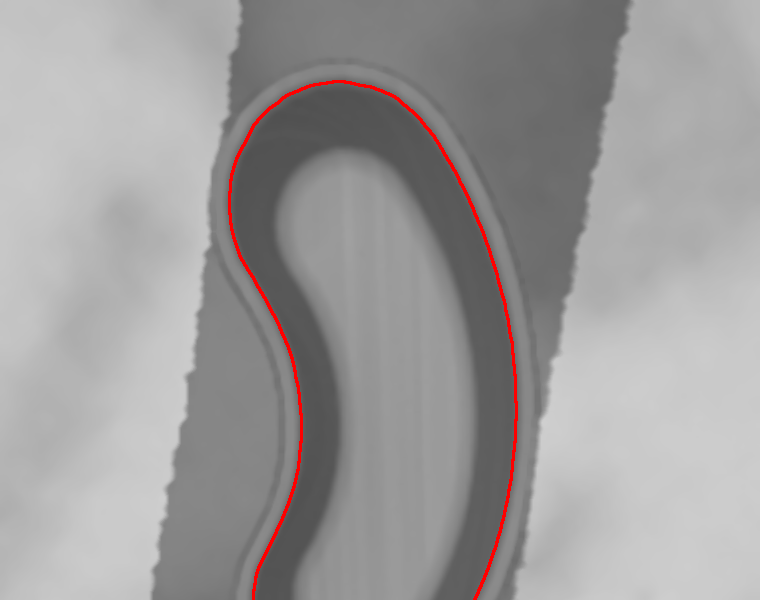

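Run:
```python
from station import robot
from H import *
x,y=.4259,.2759; R=Rz(142.1)
robot.move_to([x,y,.06],R)
print(robot.move_l([x,y,-.006],vel=.1,force_limit=8))
robot.close_gripper(); o=robot.get_opening(); print(o,robot.get_tcp_pos(),robot.get_time_s())
if .055<o<.068:
    robot.move_l([x,y,.2],vel=.25)
    R=Rz(-3.2)
    x,y=.5738,.0279
    robot.move_to([x,y,.2],R)
    robot.move_l([x,y,.08],vel=.2)
    robot.wait(.2)
    print(robot.get_opening(),robot.get_tcp_pos(),robot.get_time_s())
    im,c=snap(robot,"wrist","h2"); p=robot.get_tcp_pos()
    for z,n in((.058,"base"),(p[2]+.042,"held")):
        q=np.array([p[0],p[1],0]); 
        if n=="base": q[:2]=[.5742,.0283]
        q=q+R[:,2]*.077; q[2]=z; print(n,proj(c,[q,q+R[:,0]*.05]))
    cv2.imwrite("pics/h2c.png",cv2.resize(im[40:260,160:400],None,fx=3,fy=3,interpolation=cv2.INTER_CUBIC)[:600])
    im,c=snap(robot,"scene","h2s")
    cv2.imwrite("pics/h2sc.png",cv2.resize(im[225:300,295:370],None,fx=8,fy=8,interpolation=cv2.INTER_CUBIC))
```

```text
False
0.06165898735479015 [ 0.42597285  0.27600712 -0.00580861] 27.8333
0.061653335070869744 [0.57466764 0.02804175 0.08132518] 31.4417
base [[275.85294334 108.91862348]
 [354.35037561 108.89206186]]
held [[275.74909125 108.1332316 ]
 [387.20175486 108.09584568]]
```

View pics/h2c.png

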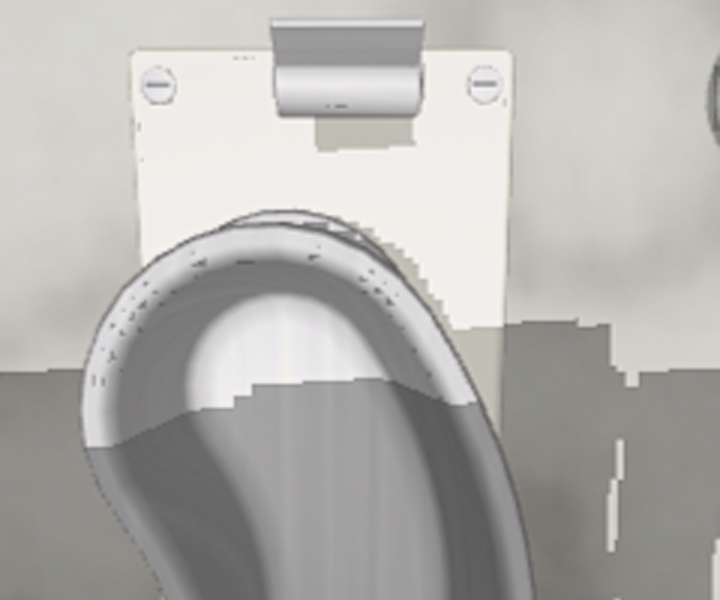

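View pics/h2sc.png

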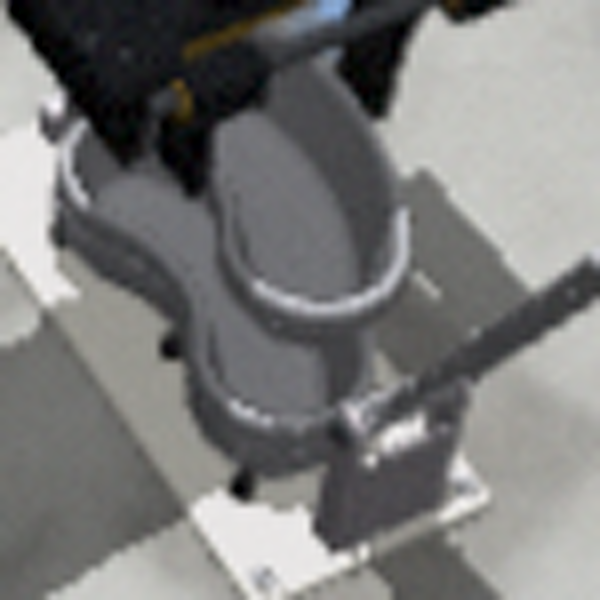

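Run:
```python
from station import robot
from H import *
x,y=.5736,.0306
robot.move_l([x,y,.065],vel=.1)
print(robot.move_l([x,y,.030],vel=.05,force_limit=6),robot.get_tcp_pos(),robot.get_force(),robot.get_time_s())
im,c=snap(robot,"scene","n2s")
cv2.imwrite("pics/n2sc.png",cv2.resize(im[215:300,285:370],None,fx=7,fy=7,interpolation=cv2.INTER_CUBIC))
snap(robot,"wrist","n2")
```

```text
True [0.57310372 0.03053062 0.03016275] [-0.70692052  0.49856655  4.49843491] 32.5167
```

View pics/n2sc.png

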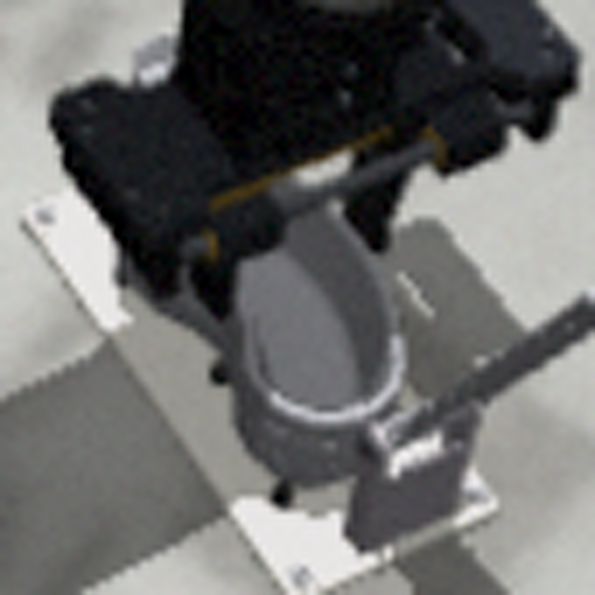

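View pics/n2.png

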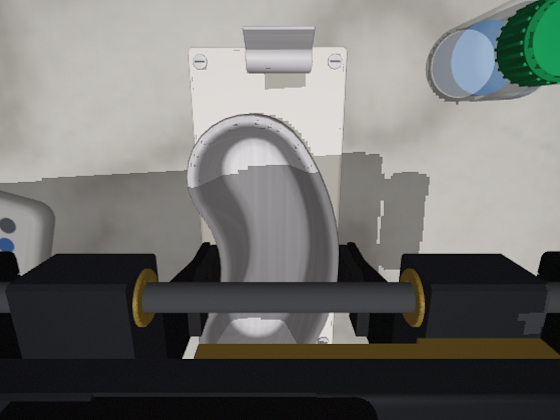

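Run:
```python
from station import robot
from H import *
from scipy.optimize import least_squares
robot.let_go()
robot.move_l([.5736,.0306,.22],vel=.25)
im,_=snap(robot,"wrist","n3"); print(robot.get_time_s())
snap(robot,"top","n3t")
R=Rz(-3.2); h=np.array([.574,.0276,.076])+R[:,2]*-.091
print("hinge",h)
c=robot.calibration("top")
for th in(1.8,1.9,2.0,2.1,2.2):
    e=h+R[:,2]*.184*np.cos(th); e[2]+=.184*np.sin(th); print(th,e,proj(c,[e]),proj(load("base")[1],[e]))
```

```text
34.325
hinge [ 0.56892024 -0.06325811  0.076     ]
1.8 [ 0.56658661 -0.10499811  0.25518796] [[444.96120924 162.0612109 ]] [[281.02112351 285.98629719]]
1.9 [ 0.56559969 -0.12265064  0.25011922] [[453.64613055 163.0918697 ]] [[280.81982946 301.71217836]]
2.0 [ 0.56464593 -0.13970974  0.24331073] [[461.51804821 164.25965013]] [[280.62530913 314.6110174 ]]
2.1 [ 0.56373489 -0.15600495  0.23483052] [[468.47349201 165.54291451]] [[280.44141886 324.69175759]]
2.2 [ 0.56287566 -0.17137347  0.22476334] [[474.43327511 166.9185961 ]] [[280.27091614 332.07039884]]
```

View pics/n3.png

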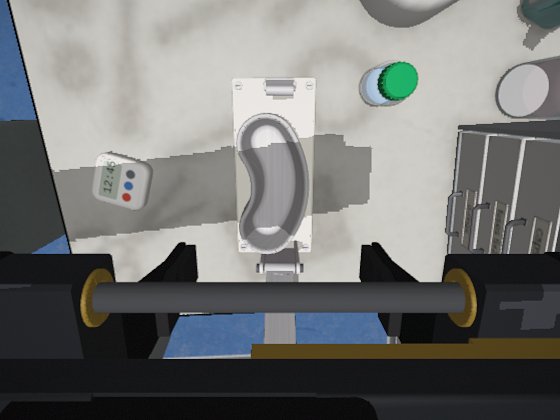

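Run:
```python
from station import robot
from H import *
T=robot.get_time_s
R=Rz(-3.2); h=np.array([.5689,-.0633,.076]); d=R[:,2]
def P(s,z): q=h+d*s; q[2]=z; return q
robot.move_l([.5736,.0306,.33],vel=.3)
robot.close_gripper()
print("shut",robot.get_opening(),T())
robot.move_l(P(-.16,.33),vel=.3)
print(robot.move_l(P(-.16,.20),vel=.2,force_limit=8))
print(T(),robot.get_tcp_pos())
print(robot.move_l(P(-.06,.20),vel=.12,force_limit=10),robot.get_force(),robot.get_tcp_pos())
print(T())
im,c=snap(robot,"scene","b0"); cv2.imwrite("pics/b0c.png",cv2.resize(im[180:330,270:420],None,fx=4,fy=4,interpolation=cv2.INTER_CUBIC))
snap(robot,"wrist","b0w")
```

```text
shut 0.00046040125825577786 36.4167
False
38.2167 [ 0.56069933 -0.22277495  0.20131223]
False [-0.21923123 -0.2715391  -0.58939462] [ 0.56539126 -0.12397846  0.20002851]
39.2
```

View pics/b0c.png

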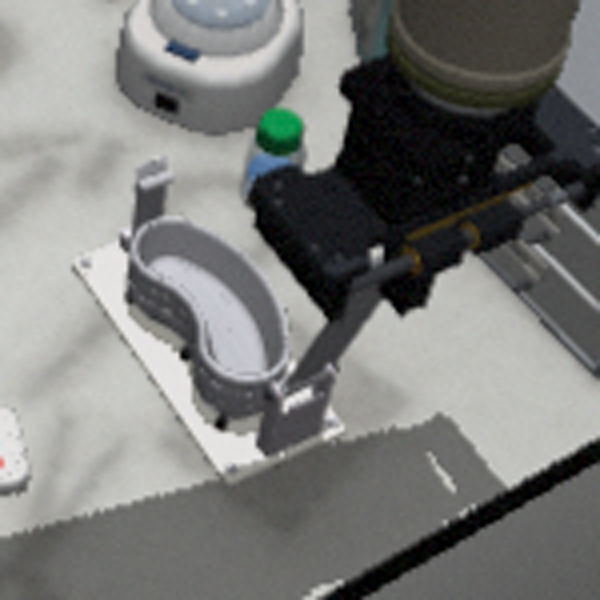

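View pics/b0w.png

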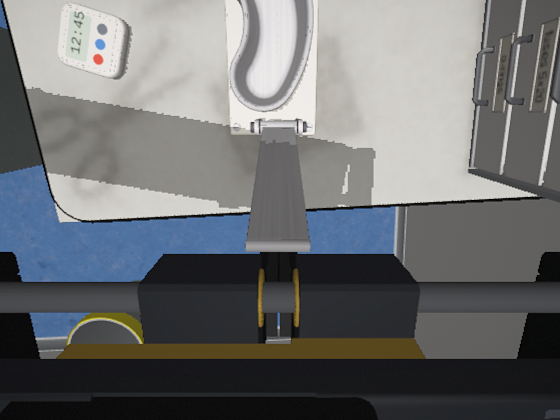

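Run:
```python
from station import robot
from H import *
T=robot.get_time_s
R=Rz(-3.2); h=np.array([.5689,-.0633,.076]); d=R[:,2]
def P(s,z): q=h+d*s; q[2]=z; return q
for th in list(range(90,14,-15)):
    a=np.radians(th); r=.15
    s=r*np.cos(a)-.002*np.sin(a)-.0095; z=.076+r*np.sin(a)+.002*np.cos(a)-.027
    st=robot.move_l(P(s,z),vel=.12,force_limit=12)
    print(th,st,robot.get_force().round(2),robot.get_tcp_pos().round(4),round(T(),2))
    if st: break
im,c=snap(robot,"scene","b1"); cv2.imwrite("pics/b1c.png",cv2.resize(im[180:330,250:400],None,fx=4,fy=4,interpolation=cv2.INTER_CUBIC))
```

```text
90 False [ 0.29 -1.18  0.22] [ 0.5682 -0.0754  0.199 ] 39.86
75 False [-0.24  0.46 -0.38] [ 0.5704 -0.0366  0.1944] 40.33
60 False [-0.79  0.74  0.48] [ 5.724e-01 -1.000e-04  1.799e-01] 40.81
45 False [-0.48 -0.81  0.12] [0.5738 0.0323 0.1559] 41.28
30 False [ 0.42 -0.86  1.1 ] [0.5755 0.0557 0.1256] 41.76
15 False [ 0.57 -0.7   0.99] [0.5766 0.0709 0.0901] 42.23
```

View pics/b1c.png

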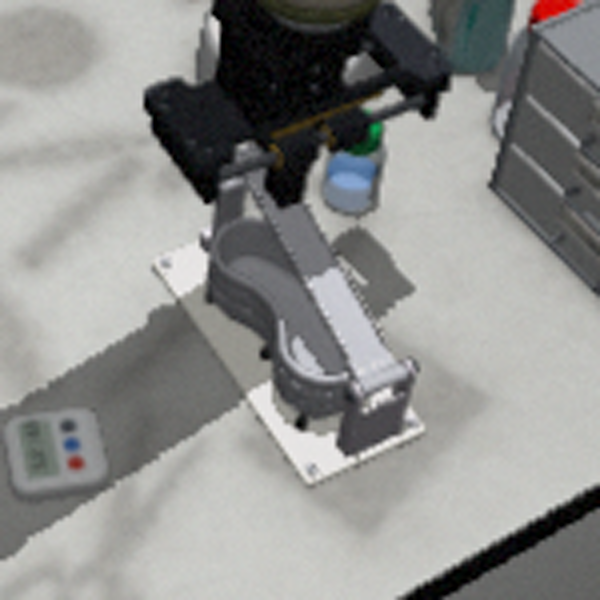

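Run:
```python
from station import robot
from H import *
T=robot.get_time_s
R=Rz(-3.2); h=np.array([.5689,-.0633,.076]); d=R[:,2]
def P(s,z): q=h+d*s; q[2]=z; return q
for z in(.066,.058,.054,.051,.049,.047,.045):
    st=robot.move_l(P(.135,z),vel=.05,force_limit=22)
    print(z,st,robot.get_force().round(2),robot.get_tcp_pos().round(4),round(T(),2))
    if st: break
im,c=snap(robot,"scene","b2"); cv2.imwrite("pics/b2c.png",cv2.resize(im[180:330,250:400],None,fx=4,fy=4,interpolation=cv2.INTER_CUBIC))
snap(robot,"wrist","b2w")
```

```text
0.066 False [ 0.22 -0.23  0.34] [0.5764 0.0714 0.0659] 42.91
0.058 False [ 0.25 -0.76 -0.37] [0.5761 0.0715 0.0576] 43.22
0.054 False [ 0.28 -0.51  0.87] [0.5765 0.0715 0.054 ] 43.47
0.051 False [-0.74  0.29  2.81] [0.5766 0.0717 0.0512] 43.72
0.049 False [-1.16  0.49  2.83] [0.5765 0.0718 0.0491] 43.97
0.047 False [-0.29  0.17  0.71] [0.5762 0.0713 0.0466] 44.22
0.045 False [-0.08 -0.31  0.22] [0.5762 0.0713 0.0446] 44.47
```

View pics/b2c.png

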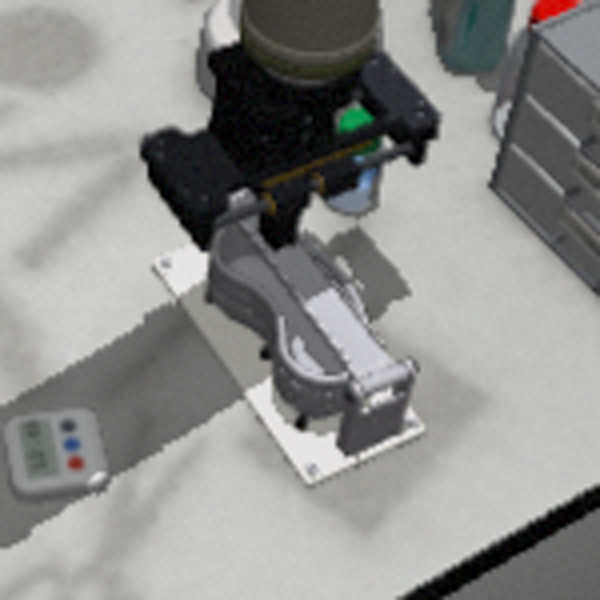

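View pics/b2w.png

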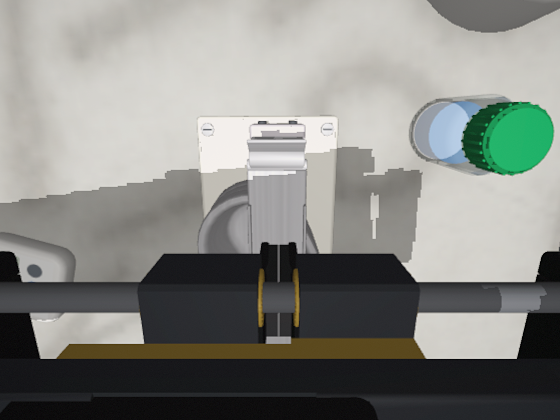

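Run:
```python
from station import robot
from H import *
T=robot.get_time_s
R=Rz(-3.2); h=np.array([.5689,-.0633,.076]); d=R[:,2]
def P(s,z): q=h+d*s; q[2]=z; return q
for z in np.arange(.043,.029,-.002):
    st=robot.move_l(P(.135,z),vel=.05,force_limit=15)
    print(z.round(3),st,robot.get_force().round(2),robot.get_tcp_pos().round(4),round(T(),2))
    if st: break
im,c=snap(robot,"wrist","b3w")
```

```text
0.043 False [-0.34 -0.22  3.53] [0.5768 0.0715 0.0433] 44.82
0.041 False [-6.81 -0.26 20.7 ] [0.577  0.0715 0.0429] 45.07
0.039 False [-13.96  -1.91  35.82] [0.5772 0.0715 0.0425] 45.32
0.037 False [-21.02  -2.58  50.85] [0.5773 0.0716 0.042 ] 45.57
0.035 False [-29.02  -3.59  67.36] [0.5775 0.0716 0.0416] 45.82
0.033 False [-34.85  -4.7   84.05] [0.5777 0.0716 0.0412] 46.07
0.031 False [-43.29  -4.67 100.47] [0.5779 0.0717 0.0408] 46.32
```

View pics/b3w.png

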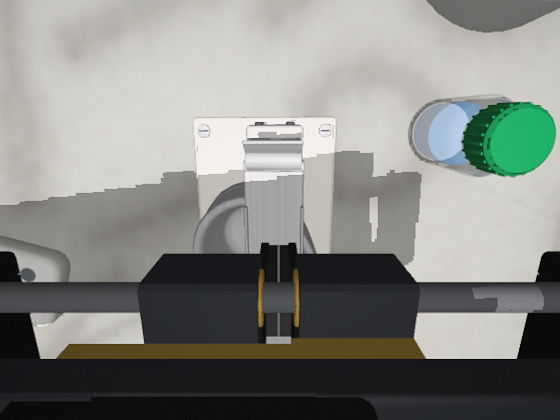

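Run:
```python
from station import robot
from H import *
R=Rz(-3.2); h=np.array([.5689,-.0633,.076]); d=R[:,2]
def P(s,z): q=h+d*s; q[2]=z; return q
robot.move_l(P(.135,.043),vel=.05)
print(robot.get_force())
robot.move_l(P(.135,.18),vel=.15)
print(robot.get_force())
robot.move_l(P(.05,.25),vel=.25)
print(robot.get_time_s())
snap(robot,"wrist","b4w")
im,c=snap(robot,"scene","b4"); cv2.imwrite("pics/b4c.png",cv2.resize(im[200:320,280:400],None,fx=5,fy=5,interpolation=cv2.INTER_CUBIC))
e=h+d*.184; print(proj(c,[e]),proj(load("b4w")[1],[e,h+d*.1885+[0,0,.007]]))
```

```text
[-2.82601402  0.55410595 10.23546533]
[-0.33670703 -0.33496468  0.01726913]
48.4167
[[309.50684892 228.55314121]] [[278.09388269  52.58030034]
 [278.06250843  46.46510466]]
```

View pics/b4c.png

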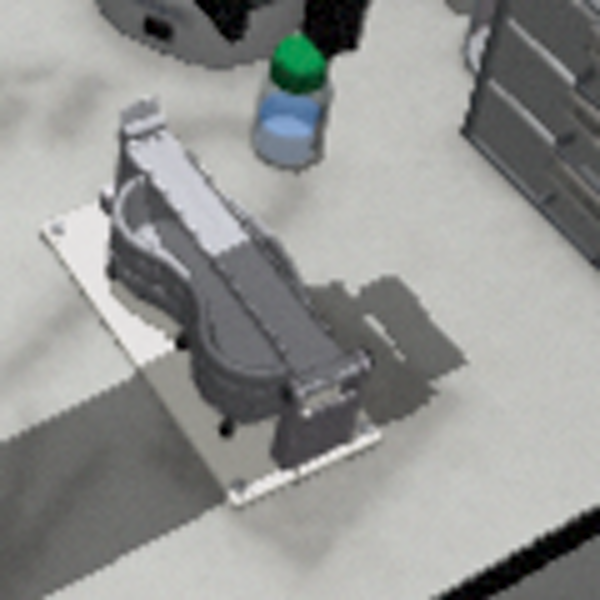

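View pics/b4w.png

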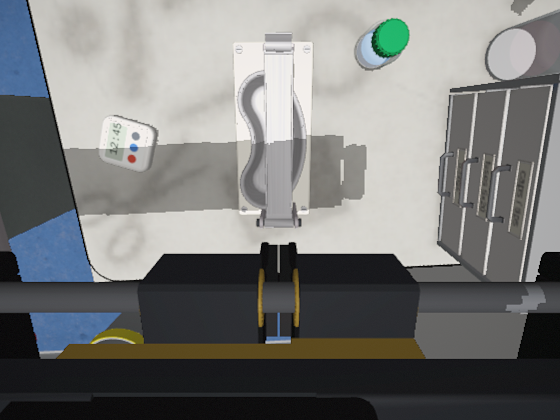

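Run:
```python
from station import robot
from H import *
R=Rz(-3.2); h=np.array([.5689,-.0633,.076]); d=R[:,2]
def P(s,z): q=h+d*s; q[2]=z; return q
robot.move_l(P(.07,.14),vel=.2); robot.wait(.1)
im,c=snap(robot,"wrist","b5")
for n,s,z in(("endroll",.184,.076),("end up 13mm",.184,.089),("catchroll",.1885,.083),("roll front",.1835,.083)): print(n,proj(c,[P(s,z)]).round(1))
cv2.imwrite("pics/b5c.png",cv2.resize(im[0:150,180:380],None,fx=4,fy=4,interpolation=cv2.INTER_CUBIC))
im,c=snap(robot,"scene","b5s");cv2.imwrite("pics/b5sc.png",cv2.resize(im[205:265,290:350],None,fx=10,fy=10,interpolation=cv2.INTER_CUBIC))
for n,s,z in(("endroll",.184,.076),("end up 13mm",.184,.089),("catchroll",.1885,.083)): print(n,(proj(c,[P(s,z)])-[290,205])*10)
print(robot.get_time_s())
```

```text
endroll [[275.5  56.4]]
end up 13mm [[275.4  53.4]]
catchroll [[275.4  47.9]]
roll front [[275.5  55.6]]
endroll [[195.06848916 235.53141207]]
end up 13mm [[198.60980884 205.42704851]]
catchroll [[188.9295814  208.86591114]]
49.425
```

View pics/b5c.png

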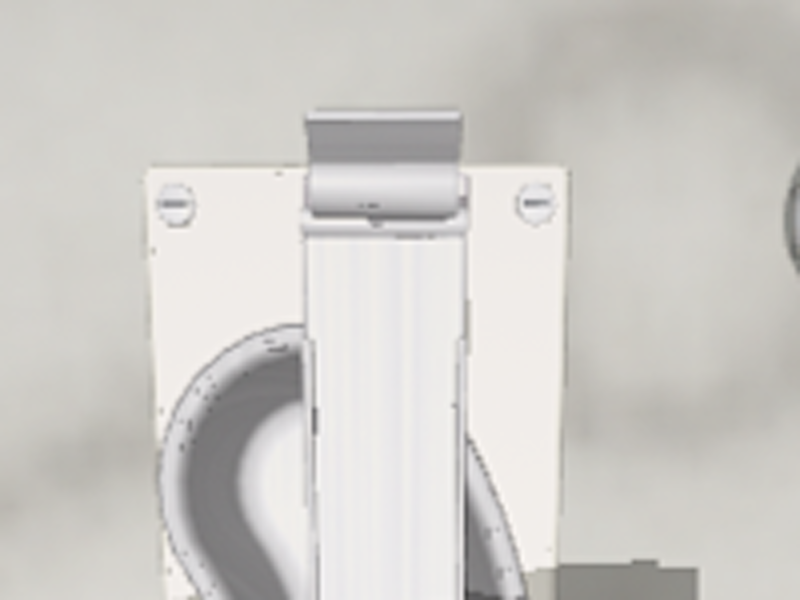

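View pics/b5sc.png

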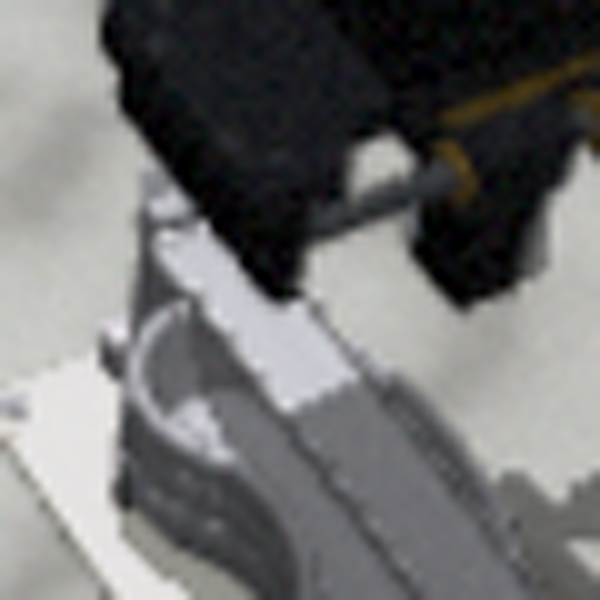

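Run:
```python
from station import robot
from H import *
R=Rz(-3.2); h=np.array([.5689,-.0633,.076]); d=R[:,2]
q=h+d*.05; q[2]=.3
robot.move_l(q,vel=.25); robot.wait(.3)
im,_=snap(robot,"top","end"); print(robot.get_force(),robot.get_time_s())
robot.sign_off()
```

```text
[0.53166093 0.37639743 0.60218564] 50.5667
the job is handed in; nothing more can be done
```

View pics/end.png

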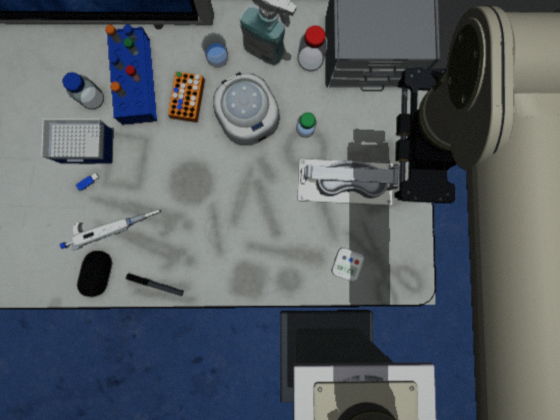

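I nested both loose dishes in the holder dish, swung the bar over them and pressed it until it was caught, then handed the job in at 50.6 s of the 72 s allowed.

- **Stack:** each dish touched down at the expected height (0.016 and 0.030 m at the tool point, 14 mm apart). The pictures show the three rims flush with matching outlines.
- **Bar:** the pressing force rose to about 2.8 N, then fell to 0.2 N before the bar bottomed out. The last close picture shows the end roll tucked under the catch roll, and the catch roll back within 1 pixel of its rest position.
- **Bystanders:** in the last top picture the bottle (307,124), timer (348,263) and marker (155,284) look unmoved.

**What went wrong or disagreed**
- **Missed grips:** the first two grips on dish A closed on nothing. The finger tips appeared to sit about 25 to 30 mm above the reported tool point. Lowering the tool by about 17 mm fixed it.
- **Grip offset:** both dishes sat about 3 mm off along their length in the grip. I measured this in the wrist pictures and corrected it before each placing.
- **High pressing force:** the final press went much higher than I intended, because my force limit restarted with each small step. The last reading was about 109 N, under the 120 N limit but close. The fingertips were pressing the bar, as far as I could see, and the bar and stack looked sound afterwards.

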